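Rock a pendulum angle gauge on a worn stud until it reads true

ROBOT

A 6-joint arm with a two-finger parallel gripper is mounted at the origin on the work surface. World frame = base frame: x ahead of the robot, y to its left, z up, the work surface at z = 0. Lengths are in m, angles in degrees, forces in N, time in s.
With the tool pointing down it reaches from about 0.35 to 0.925 m from the base axis. Payload 6.4 kg.
Tool frame: the origin (TCP) lies at the very end of the fingers, on their centre line; the grasp point (between the pads) lies 19 mm behind it; z points along the fingers, y is the line along which they close (so a half turn about z gives the same grasp; the last joint's range is limited). The gripper opens to 85 mm and grips with 20 to 120 N. Pads are 22 mm wide; open, the fingers measure 114 mm over their backs; the gripper's body (76 mm by 85 mm) begins 54 mm behind the grasp point. The pads swing forward as they close: fully open they stand 13 mm farther back than shut.
Start: joints at [-73.516, 14.043, 89.255, -0, 76.702, -9.975], TCP at [0.29, -0.582, 0.231] pointing down, gripper open.
Joint ranges: [-179.41, 179.41], [-58.25, 129.5], [7.25, 145.43], [-54.29, 234.29], [11.92, 165.04], [-157.13, 157.13]. Speed limits (degrees/s): [147.25, 147.25, 180, 180, 180, 180].

INTERFACE

Orientations are given as [roll, pitch, yaw] about the fixed x, y, z axes, in that order (R = Rz(yaw) Ry(pitch) Rx(roll)).
In Python, from cell import r gives the robot as it stands.
- The arm moves only by the tool carry_out, never from a script. Its argument "moves" is a list of rows, each a list of 7 numbers: the shift along the tool's x, y, z in m, then the turn, a rotation vector about the tool's x, y, z in degrees, then the opening, from 0 (shut) to 1 (fully open). In form: [[dx, dy, dz, ax, ay, az, claw], ...]. A call has 1 to 20 rows; each row shifts and turns the commanded pose from where the row before left it, along the tool's axes as they then stand; what a row does not reach is not made up. A row lasts 1/8 s, in which the tool goes at most 62.5 mm and 10.7 degrees, less where a joint would pass 70% of its speed; a pose out of reach is approached as far as the arm can. A call is refused whole if a number of a shift passes 0.0625 or a number of a turn 10.7, either way. A call with a gripper value outside its range is refused whole. The fingers move at their own pace and stop on an object; "grip_force" is the grip in N (left out, the last holds). Time passes only in rows, so rows that do not move let the fingers close. It gives the time, the measured TCP pose, the force, the opening and the grip force at its end, in the units of the state.
- r.get_obs(): the state, without advancing time (a new reading comes with each control period).
- r.grab_frame(name): name is "side" or "top" or "wrist"; returns the picture (400x640x3 uint8, blue, green, red); there is no depth.
- r.camera_model(name): a dict with "fx", "fy", "cx", "cy" (pixels), "R" (3x3) and "t" (3): a world point X has camera coordinates R X + t; the wrist camera has in their place "tool_from_camera" (4x4, takes a point from camera to tool coordinates, whose origin is the TCP and whose axes are the flange's). Camera axes: x right, y down, z forward; pixel columns grow to the right and rows downward; lengths in m; the calibration is good to about 2 mm. A picture is of the moment at which its call begins: read the wrist's pose just before it. camera_model takes no time and is no camera call.
- r.close_job(): hands the job in; it is judged then, once.
Trained networks look in the newest picture that a camera, given by its name, has taken for a name from the list of things; names that differ only in an ending like _2 or _b are one class to them, and where a whole thing is asked for, a point or a joint stands for the part that bears it (a point fixed in the world has none). Each returns a list of dicts, best first, with "confidence" (0 to 1); they miss things now and then, are a little off and sometimes report something else, mostly with a low value. They report only what shows in the picture. A call takes as long as a camera call. They do not tell look-alikes from the thing itself.
- r.masks_of(name, camera): "mask" (400x640 bool, what is visible of it) and "point" ([column, row] in pixels, amid what is visible of it).
- r.tip_of(name, camera): "point" ([column, row] in pixels: a listed point, or the origin of a listed thing).
The state is a dict: "t": time; "joint_positions": joint angles; "dq": joint speeds; "effort": joint torques, N m; "tcp_pos": TCP position; "tool_rot": TCP orientation; "ft_force": force on the tool from outside, world axes, zero at the start; "torque": the same for the moment, N m; "grip_width": finger opening in m; "finger_force": force on a finger pad.
Only numpy, scipy, OpenCV 4.12 (cv2) and the standard library are available. Lean on these libraries where they do the work, as an engineer would, in place of code of your own. Each camera call takes 0.05 s, during which the arm holds its last target. There are 200 camera calls.

TASK

Take the pendulum angle gauge off the beam offcut by its black handle and set it upright on the stud, with the V-groove under its base sitting over the stud's domed head. Then rock the gauge sideways on the stud until its swinging pointer comes to rest on the small index tab at the edge of the dial, and finish holding it there: gripped, resting on the stud head, still, face vertical, pointer on the tab. Leave the other things on the bench where they are.

Things in the scene. Friction and masses are not known exactly. Their poses are not given: they have to be found in the camera images.
- gauge: Pendulum angle gauge, aluminium, about 0.3 kg, loose, starting upright on the offcut. Origin: centre of its underside; z up, x = normal of the white dial face (starts roughly away from the robot), y along its width. Base 110 mm (y) x 30 (x) x 22 high, a 90 degree V-groove 20 mm wide, 10 deep along x under its middle. Plate 6 mm thick above it to z = 98.
- grip (a point): Grip point on the gauge's black handle block (gauge frame 0, 0, 138 mm; axes as the gauge): 18 mm thick (x), 44 wide (y), z = 96 to 160 mm. Pinch it across its thickness, from above. The gauge can turn a little in the grip about the pinch line, so the pointer, not the tool angle, tells the true tilt.
- groove (a point): Bottom (apex) of the V-groove, gauge frame 0, 0, 10 mm. Seated on the stud, the centre of the dome lies about 13 mm below this point along the gauge's z.
- pointer (a joint): Free pendulum, a black needle 50 mm long with a round bob before the dial, pivot 88 mm above the gauge's underside, axis the gauge's x. 0 = along the gauge's -z; positive = tip towards its +y (right, looking at the dial). It stays plumb: rocking the gauge by -a about its x (top leaning to its +y) makes it read +a. Settles within 1 s.
- pointer_tip (a point): Tip of the pointer, 50 mm from the pivot; z points back to the pivot.
- index (a joint): Angle at which the index tab is set, same axis, zero and sense as the pointer: 0.17 to 0.44, so always to the right of the dial's middle, looking at the dial. It stays where it is set and the robot need not touch it. The pointer is on the mark when both joints read the same.
- index_mark (a point): Index tab: a small brass tab 6.5 mm wide at the lower rim of the dial, 52 mm from the pivot; z points to the pivot.
- offcut: Fixed offcut of steel I-beam, 64 mm (x) by 170 mm (y), 50 mm high, lying flat; origin: centre of its underside. The gauge starts on its top.
- stud_block: Fixed aluminium block 80 x 80 x 40 mm with clamps on two sides (134 mm overall along x) and an upright 12 mm threaded steel stud in a nut. Origin: centre of its underside.
- stud_head (a point): Centre of the stud's domed head, 88 mm above the bench. Dome of radius 9 mm with a worn lump on its upper +x side that stands out up to 1 mm, so the seat is uneven. With the groove seated and the gauge upright, the gauge's underside is 91 to 93 mm above the bench.
- oil_can: Blue can, 56 mm across, 100 mm high, standing loose. Leave alone. Origin: centre of underside.
- chuck_key: Steel T-shaped chuck key, about 97 mm long, 80 mm crossbar with ball ends, loose. Leave alone. Origin: underside, near the middle of its shank.
- bolt_tray: Empty dark steel tray, 100 x 140 x 35 mm, loose. Leave alone. Origin: centre of underside.
- slug: Brass slug, 44 mm across, 50 mm high, standing loose. Leave alone. Origin: centre of underside.
There are look-alikes about, which are no part of the job. Leave any pink look-alike of the offcut alone.

How it is judged (in metres and radians):
On the way, in this order (a step that is already met when the one before it is completed fails the run):
1. the gauge is gripped and lifted clear of the offcut (z of gauge in the frame of offcut above 0.065 m and contact force between gauge and the fingers above 2 N), for 0.2 s.
2. the gauge sits upright (within 8 degrees) on the stud, its groove over the dome, held in the gripper (y of stud_head in the frame of gauge between -0.005 and 0.005 m and x of stud_head in the frame of gauge between -0.012 and 0.012 m and z of stud_head in the frame of gauge above -0.0075 m and contact force between gauge and stud_block above 0.7 N and contact force between gauge and the fingers above 2 N and angle between gauge's own z axis and vertical below 0.14 rad), for 0.2 s.
At the end, for the whole second after the job is handed in: Gauge gripped (over 2 N) and still; stud dome in the groove (within 5 mm across, 12 mm along, under 7.5 mm below the underside) carrying over 0.7 N; dial face vertical within 7 degrees; pointer at rest within 0.06 rad (half the tab) of the index tab (y of stud_head in the frame of gauge between -0.005 and 0.005 m and x of stud_head in the frame of gauge between -0.012 and 0.012 m and z of stud_head in the frame of gauge above -0.0075 m and contact force between gauge and stud_block above 0.7 N and contact force between gauge and the fingers above 2 N and angle between gauge's own x axis and vertical between 1.441 and 1.701 rad and angle between the z axis of pointer_tip and the z axis of index_mark, either way round below 0.06 rad and velocity of joint pointer between -0.15 and 0.15 rad/s and linear speed of gauge below 0.01 m/s and angular speed of gauge below 0.08 rad/s and contact force between gauge and offcut below 0.1 N); the arm keeps its last pose, push and grip.
It fails at once if oil can moved more than 30 mm or tipped (distance of oil_can from where it was at the start of the episode above 0.03 m or angle between oil_can's own z axis and vertical above 0.4 rad).
It fails at once if chuck key moved more than 30 mm or tipped (distance of chuck_key from where it was at the start of the episode above 0.03 m or angle between chuck_key's own z axis and vertical above 0.4 rad).
It fails at once if bolt tray moved more than 30 mm or tipped (distance of bolt_tray from where it was at the start of the episode above 0.03 m or angle between bolt_tray's own z axis and vertical above 0.4 rad).
It fails at once if slug moved more than 30 mm or tipped (distance of slug from where it was at the start of the episode above 0.03 m or angle between slug's own z axis and vertical above 0.4 rad).
It also fails if it takes over 51 s, if anything falls off the work surface, if the arm or the gripper's body presses on something with over 40 N, if the wrist force passes 120 N, or if a joint passes its speed limit or range.

## Working session

There is one attempt and no reset: what is moved stays moved. The work goes in short steps, Python scripts to look and compute and a tool call to move; the robot and the scene stay as the last step left them, time stands still between calls to the robot, and variables do not carry over. Pictures are saved under pics/ and viewed, at most 10 in all, crops included, and the job is handed in when it is done.

Besides the shell and the picture viewer there is one more tool, called after "Request:" in YAML: its name, and indented under it one key for each argument. carry_out: Moves the arm, as the interface text tells. Its arguments: {"type":"object","properties":{"moves":{"type":"array"},"grip_force":{"type":"number"}},"required":["moves"]}

```bash
mkdir -p pics; cat > h.py <<'E'
import numpy as np, cv2
from cell import r
from scipy.spatial.transform import Rotation as Ro
def ray(cam,px,obs=None):
    m=r.camera_model(cam)
    d=np.array([(px[0]-m['cx'])/m['fx'],(px[1]-m['cy'])/m['fy'],1.])
    if 'R' in m:
        R=np.array(m['R']);t=np.array(m['t']);o=-R.T@t;d=R.T@d
    else:
        T=np.array(m['tool_from_camera']);o=obs or r.get_obs()
        Rt=Ro.from_euler('xyz',o['tool_rot'],degrees=True).as_matrix()
        d=Rt@T[:3,:3]@d;o=Rt@T[:3,3]+np.array(o['tcp_pos'])
    return o,d/np.linalg.norm(d)
def tri(rays):
    A=sum(np.eye(3)-np.outer(d,d) for o,d in rays);b=sum((np.eye(3)-np.outer(d,d))@o for o,d in rays)
    x=np.linalg.solve(A,b);return x,[np.linalg.norm((np.eye(3)-np.outer(d,d))@(x-o)) for o,d in rays]
def onz(cam,px,z):
    o,d=ray(cam,px);return o+d*(z-o[2])/d[2]
E
python3 - <<'E'
from h import *
np.set_printoptions(precision=4,suppress=True)
o=r.get_obs();print(o)
ims=[]
for c in('side','top'):
    im=r.grab_frame(c)
    for n in('gauge','grip','groove','stud_head','pointer_tip','index_mark','offcut','stud_block','oil_can','chuck_key','bolt_tray','slug'):
        for q in r.tip_of(n,c)[:3]:
            if q['confidence']>.3: print(c,n,np.round(q['point'],1),round(q['confidence'],2))
    cv2.imwrite(f'pics/{c}0.png',im)
    m=r.camera_model(c);print(c,-np.array(m['R']).T@np.array(m['t']),np.array(m['R'])[2])
E
```

```text
{'t': 0.0, 'joint_positions': array([-73.518 ,  14.0839,  89.3256,   0.0023,  76.7009,  -9.9759]), 'dq': array([ 0.0068, -0.0266, -0.0334, -0.0559, -0.0065,  0.0907]), 'effort': array([  0.0013, -42.9521, -32.6127,  -0.0001,   0.0053,   0.    ]), 'tcp_pos': array([ 0.2894, -0.5814,  0.2302]), 'tool_rot': array([-179.8917,   -0.0213,   26.4574]), 'ft_force': array([-0.2934,  0.3053,  0.2887]), 'torque': array([-0.0136,  0.0378,  0.0354]), 'finger_force': 0.0, 'grip_width': 0.08520524774523777}
side gauge [333. 195.] 0.73
side grip [334.3 159.9] 0.82
side groove [331.8 188.9] 0.96
side stud_head [338.3 301.7] 0.92
side pointer_tip [330.8 189.1] 0.31
side offcut [383.1 206.3] 0.93
side offcut [368.6 163.2] 0.92
side offcut [332.5 204.9] 0.57
side oil_can [333.9 195.1] 0.68
side oil_can [371.2 254.8] 0.67
side chuck_key [274.7 240.1] 0.76
side bolt_tray [283.9 184. ] 0.71
side slug [257.4 303.8] 0.59
side [0.4293 0.8598 1.0857] [ 0.1088 -0.6982 -0.7075]
top gauge [373.6 216. ] 0.74
top gauge [207.1 247.7] 0.5
top grip [385.3 201.2] 0.88
top groove [377.6 214.2] 0.85
top stud_head [207.3 247.8] 0.67
top offcut [383.3 286. ] 0.69
top offcut [375.3 220. ] 0.66
top offcut [463.4 258.8] 0.55
top stud_block [220.8 251.1] 0.67
top stud_block [374.6 216.3] 0.41
top oil_can [306.6 271.8] 0.69
top chuck_key [305.4 163.4] 0.84
top bolt_tray [392.5 155.7] 0.74
top slug [221.9 164.2] 0.77
top [ 0.3977 -0.0571  0.9394] [ 0.2306  0.0031 -0.973 ]
```

View pics/side0.png

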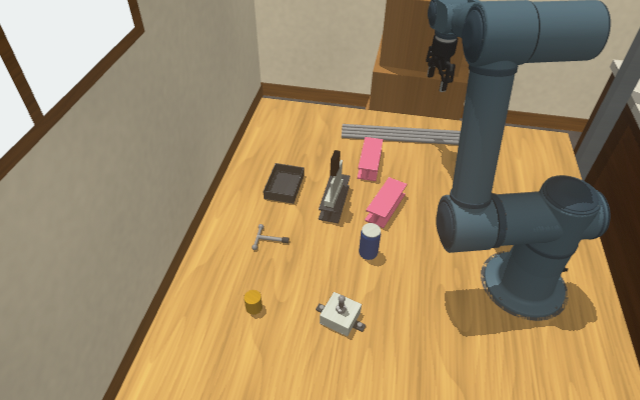

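View pics/top0.png

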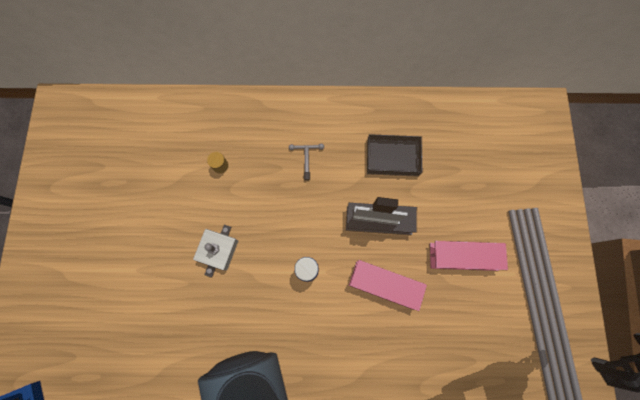

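```bash
python3 - <<'E'
from h import *
np.set_printoptions(precision=4,suppress=True)
for n,a,b in(('gauge',(333,195),(373.6,216)),('grip',(334.3,159.9),(385.3,201.2)),('groove',(331.8,188.9),(377.6,214.2)),('stud',(338.3,301.7),(207.3,247.8)),('offcut',(332.5,204.9),(375.3,220)),('can',(371.2,254.8),(306.6,271.8))):
    print(n,*tri([ray('side',a),ray('top',b)]))
for c in('side','top'):
  for n in ('grip','gauge'):
    for q in r.masks_of(n,c)[:2]:
        m=q['mask'];ys,xs=np.where(m);print(c,n,q['confidence'],q['point'],m.sum(),xs.min(),xs.max(),ys.min(),ys.max(),cv2.minAreaRect(np.c_[xs,ys].astype(np.float32)))
E
```

```text
gauge [ 0.5647 -0.1882  0.0533] [np.float64(0.0005169941598641531), np.float64(0.000516994159864156)]
grip [ 0.5682 -0.1928  0.191 ] [np.float64(0.0016363738725743604), np.float64(0.001636373872574512)]
groove [ 0.5681 -0.1956  0.0709] [np.float64(0.0026971113170001244), np.float64(0.0026971113169998394)]
stud [0.4849 0.2049 0.0785] [np.float64(0.004244423926967819), np.float64(0.004244423926967807)]
offcut [ 0.5657 -0.2009 -0.0035] [np.float64(0.0013473202003899808), np.float64(0.0013473202003898691)]
can [ 0.4276 -0.0244 -0.0048] [np.float64(0.003123381940835735), np.float64(0.00312338194083575)]
side grip 0.65 [335.3, 180.0] 602 325 343 150 206 ((336.22491455078125, 178.27972412109375), (15.526904106140137, 56.398406982421875), 9.211027145385742)
side gauge 0.62 [336.0, 181.2] 582 325 342 150 205 ((335.62811279296875, 177.95777893066406), (14.648849487304688, 56.01314926147461), 8.32564926147461)
top grip 0.67 [381.0, 214.2] 939 354 406 197 224 ((380.4000244140625, 209.80003356933594), (52.34265899658203, 25.799224853515625), 7.125016689300537)
top gauge 0.85 [381.3, 214.8] 966 354 407 197 225 ((380.77947998046875, 209.90394592285156), (53.328060150146484, 25.90408706665039), 7.594643592834473)
```

The side view shows the gauge at (335,180), the oil can at (371,240) and the stud at (340,303). The top view shows the gauge at (381,215), yawed a few degrees, with pink look-alikes at (388,285) and (470,256), the stud at (210,248), and the block's clamp axis yawed about -22°.

```bash
python3 - <<'E'
from h import *
np.set_printoptions(precision=4,suppress=True)
m=r.camera_model('wrist');print(m)
a=onz('top',(226,230),.03);b=onz('top',(209,271),.03);print('clamps',a,b,np.degrees(np.arctan2(*(a-b)[1::-1])))
# offcut long edge near (347,232)-(415,235); top edge plate
a=onz('top',(347,232),.05);b=onz('top',(413,235),.05);print('offcut edge',a,b,np.degrees(np.arctan2(*(a-b)[1::-1])))
E
```

```text
{'fx': 321.01933949785285, 'fy': 321.01933949785285, 'cx': 315.3246496304838, 'cy': 199.39520707833043, 'tool_from_camera': array([[-0.    , -0.9616, -0.2746,  0.0704],
       [ 1.    , -0.0001,  0.0003, -0.0002],
       [-0.0003, -0.2746,  0.9616, -0.1431],
       [ 0.    ,  0.    ,  0.    ,  1.    ]])}
clamps [0.5298 0.1767 0.03  ] [0.4293 0.2112 0.03  ] -18.949398130678823
offcut edge [ 0.5247 -0.123   0.05  ] [ 0.5188 -0.2831  0.05  ] 87.89190127088888
```

```bash
cat >> h.py <<'E'
def rm(e): return Ro.from_euler('xyz',e,degrees=True)
def path(wps,claw,start=None):
    o=r.get_obs();p,R=(np.array(o['tcp_pos']),rm(o['tool_rot'])) if start is None else (np.array(start[0]),rm(start[1]))
    rows=[]
    for q,e,n in wps:
        q=np.array(q,float);w=(R.inv()*rm(e)).as_rotvec(degrees=True)/n;d=(q-p)/n
        for k in range(n):
            s=R.inv().apply(d);R=R*Ro.from_rotvec(w,degrees=True);p=p+d
            rows.append([round(float(v),4) for v in s]+[round(float(v),2) for v in w]+[claw])
    print('[',',\n'.join(str(x) for x in rows),']',len(rows))
E
python3 - <<'E'
from h import *
path([((.36,-.5,.33),(180,0,20),3),((.657,-.193,.33),(180,18,-2),10),((.657,-.193,.24),(180,31,-2),3)],1)
E
```

```text
[ [0.0332, -0.014, -0.0329, -0.0, -0.0, 2.15, 1],
[0.0326, -0.0152, -0.0329, -0.0, -0.0, 2.15, 1],
[0.032, -0.0164, -0.0329, -0.0, -0.0, 2.15, 1],
[0.0384, -0.0187, -0.0, 0.35, -1.78, 2.18, 1],
[0.0377, -0.0201, -0.0011, 0.35, -1.78, 2.18, 1],
[0.0368, -0.0216, -0.0021, 0.35, -1.78, 2.18, 1],
[0.0359, -0.023, -0.0031, 0.35, -1.78, 2.18, 1],
[0.0349, -0.0243, -0.004, 0.35, -1.78, 2.18, 1],
[0.0338, -0.0257, -0.005, 0.35, -1.78, 2.18, 1],
[0.0326, -0.027, -0.0058, 0.35, -1.78, 2.18, 1],
[0.0314, -0.0282, -0.0067, 0.35, -1.78, 2.18, 1],
[0.03, -0.0294, -0.0074, 0.35, -1.78, 2.18, 1],
[0.0287, -0.0306, -0.0082, 0.35, -1.78, 2.18, 1],
[0.0093, -0.0, 0.0285, -0.0, -4.33, -0.0, 1],
[0.0114, -0.0, 0.0277, -0.0, -4.33, -0.0, 1],
[0.0135, -0.0, 0.0268, -0.0, -4.33, -0.0, 1] ] 16
```

Request:
carry_out:
  moves:
    - [0.033,-0.014,-0.033,0,0,2.15,1]
    - [0.033,-0.015,-0.033,0,0,2.15,1]
    - [0.032,-0.016,-0.033,0,0,2.15,1]
    - [0.038,-0.019,0,0.35,-1.78,2.18,1]
    - [0.038,-0.02,-0.001,0.35,-1.78,2.18,1]
    - [0.037,-0.022,-0.002,0.35,-1.78,2.18,1]
    - [0.036,-0.023,-0.003,0.35,-1.78,2.18,1]
    - [0.035,-0.024,-0.004,0.35,-1.78,2.18,1]
    - [0.034,-0.026,-0.005,0.35,-1.78,2.18,1]
    - [0.033,-0.027,-0.006,0.35,-1.78,2.18,1]
    - [0.031,-0.028,-0.007,0.35,-1.78,2.18,1]
    - [0.03,-0.029,-0.007,0.35,-1.78,2.18,1]
    - [0.029,-0.031,-0.008,0.35,-1.78,2.18,1]
    - [0.009,0,0.028,0,-4.33,0,1]
    - [0.011,0,0.028,0,-4.33,0,1]
    - [0.0135,0,0.027,0,-4.33,0,1]
    - [0,0,0,0,0,0,1]
    - [0,0,0,0,0,0,1]

```text
t: 3.75
tcp_pos: [0.6578, -0.1932, 0.2418]
tool_rot: [180.0, 30.9, -2.0]
ft_force: [-0.1, -0.7, 1.3]
grip_width: 0.0859
finger_force: 0.0
```

```bash
python3 - <<'E'
from h import *
import pickle
np.set_printoptions(precision=4,suppress=True)
o=r.get_obs();print(o['t'],o['tcp_pos'],o['tool_rot'])
im=r.grab_frame('wrist')
for n in('gauge','grip','groove','pointer_tip','index_mark','offcut'):
    for q in r.tip_of(n,'wrist')[:2]: print(n,np.round(q['point'],1),round(q['confidence'],2))
cv2.imwrite('pics/w1.png',im); cv2.imwrite('pics/w1z.png',cv2.resize(im[90:310,180:460],None,fx=2.7,fy=2.7,interpolation=cv2.INTER_CUBIC))
E
```

```text
3.75 [ 0.6578 -0.1932  0.2418] [179.9985  30.8671  -1.9884]
gauge [320.9 156. ] 0.55
grip [322.2 262.2] 0.79
grip [326.7 129. ] 0.38
groove [314.7 161.7] 0.81
groove [316.3 155.1] 0.71
pointer_tip [321.7 177.1] 0.66
index_mark [300.6 178. ] 0.46
offcut [327.6 130.5] 0.69
```

View pics/w1z.png

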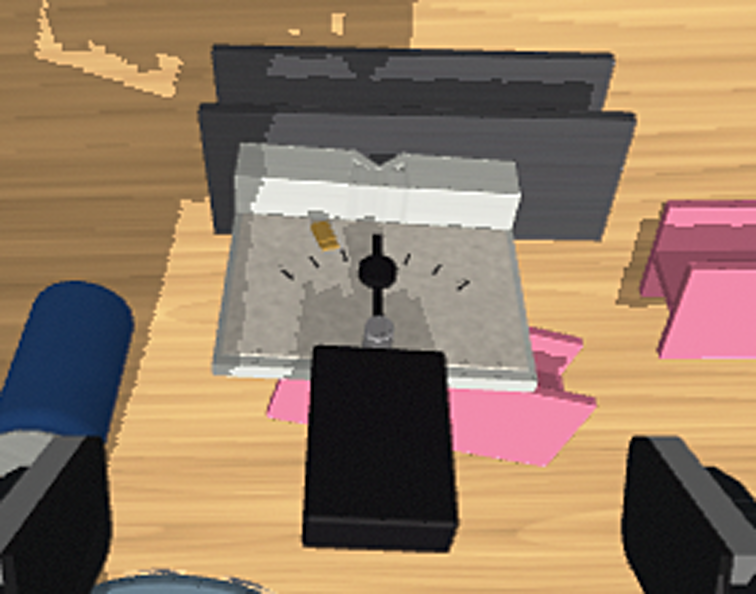

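The view is upside down. The pivot is at crop (378,330), the needle is plumb to (377,236), the brass index tab is at (326,236) on the +y side, and the handle block runs from (303,345) to (455,550).

```bash
cat > g.py <<'E'
from h import *
from scipy.optimize import least_squares
def cam_proj(P,obs,m):
    T=np.array(m['tool_from_camera']);R=rm(obs['tool_rot'])
    c=(R.inv().apply(P-np.array(obs['tcp_pos']))-T[:3,3])@T[:3,:3]
    return np.c_[m['fx']*c[:,0]/c[:,2]+m['cx'],m['fy']*c[:,1]/c[:,2]+m['cy']]
E
python3 - <<'E'
from g import *
np.set_printoptions(precision=4,suppress=True)
o=r.get_obs();m=r.camera_model('wrist')
z=lambda *p:[180+p[0]/2.7,90+p[1]/2.7]
pts=[((15,55,0),z(238,144)),((15,-55,0),z(519,161)),((15,55,22),z(256,180)),((15,-55,22),z(520,191)),((9,22,96),z(315,345)),((9,-22,96),z(443,352)),((9,22,160),z(303,515)),((9,-22,160),z(455,522)),((-9,22,160),z(303,543)),((-9,-22,160),z(450,552)),((15,0,10),z(378,166))]
G=np.array([p for p,_ in pts])/1e3;I=np.array([i for _,i in pts])
f=lambda v:(cam_proj(Ro.from_euler('z',v[3]).apply(G)+v[:3],o,m)-I).ravel()
s=least_squares(f,[.567,-.193,.05,0],loss='soft_l1');print(s.x,np.degrees(s.x[3]));print(s.fun.reshape(-1,2))
Rg=Ro.from_euler('z',s.x[3])
for x in(.003,.005):
    for px in (z(326,236),(300.6,178),z(377,236)):
        oo,d=ray('wrist',px);oo=Rg.inv().apply(oo-s.x[:3]);d=Rg.inv().apply(d);h=oo+d*(x-oo[0])/d[0];print(x,h,np.arctan2(h[1],.088-h[2]),np.hypot(h[1],.088-h[2]))
E
```

```text
[ 0.5603 -0.1931  0.0469 -0.1061] -6.076537984708954
[[ 1.1168  0.1927]
 [-2.3744 -0.3191]
 [-7.6361 -0.155 ]
 [-0.3148  1.5931]
 [-0.6654 -1.2623]
 [ 0.6969 -1.6149]
 [ 0.3126  0.3456]
 [ 1.4955 -0.2095]
 [-0.1294  1.1577]
 [ 0.0037 -0.34  ]
 [ 0.0608  0.7307]]
0.003 [0.003  0.0193 0.0381] 0.3691659552795147 0.05355068502166368
0.003 [0.003  0.0194 0.039 ] 0.3774200282780721 0.052751622343890935
0.003 [ 0.003  -0.0003  0.0366] -0.005209006553289283 0.05144442922229383
0.005 [0.005  0.0193 0.0402] 0.38436032636173006 0.05155941983526172
0.005 [0.005  0.0194 0.0411] 0.3930968415850476 0.0507742057622019
0.005 [ 0.005  -0.0001  0.0387] -0.0017319091505612982 0.04928524082864958
```

```bash
python3 - <<'E'
from h import *
path([((.61,-.193,.30),(180,15,20),4),((.5605,-.193,.29),(180,0,83.9),7),((.5605,-.193,.169),(180,0,83.9),5)],1)
E
```

```text
[ [-0.0177, 0.0004, -0.0065, -2.15, 3.93, -5.08, 1],
[-0.0172, -0.0009, -0.0077, -2.15, 3.93, -5.08, 1],
[-0.0165, -0.0021, -0.0089, -2.15, 3.93, -5.08, 1],
[-0.0156, -0.0031, -0.0101, -2.15, 3.93, -5.08, 1],
[-0.006, -0.0024, 0.0031, -1.19, 1.92, -9.07, 1],
[-0.0057, -0.0034, 0.0028, -1.19, 1.92, -9.07, 1],
[-0.0052, -0.0043, 0.0026, -1.19, 1.92, -9.07, 1],
[-0.0045, -0.0051, 0.0023, -1.19, 1.92, -9.07, 1],
[-0.0037, -0.0058, 0.0021, -1.19, 1.92, -9.07, 1],
[-0.0028, -0.0064, 0.0018, -1.19, 1.92, -9.07, 1],
[-0.0018, -0.0068, 0.0016, -1.19, 1.92, -9.07, 1],
[0.0, -0.0, 0.0242, 0.0, -0.0, -0.0, 1],
[0.0, -0.0, 0.0242, 0.0, -0.0, -0.0, 1],
[0.0, -0.0, 0.0242, 0.0, -0.0, -0.0, 1],
[0.0, -0.0, 0.0242, 0.0, -0.0, -0.0, 1],
[0.0, -0.0, 0.0242, 0.0, -0.0, -0.0, 1] ] 16
```

Request:
carry_out:
  moves:
    - [-0.018,0,-0.0065,-2.15,3.93,-5.08,1]
    - [-0.017,-0.001,-0.008,-2.15,3.93,-5.08,1]
    - [-0.0165,-0.002,-0.009,-2.15,3.93,-5.08,1]
    - [-0.0155,-0.003,-0.01,-2.15,3.93,-5.08,1]
    - [-0.006,-0.0025,0.003,-1.19,1.92,-9.07,1]
    - [-0.0055,-0.0035,0.003,-1.19,1.92,-9.07,1]
    - [-0.005,-0.0045,0.0025,-1.19,1.92,-9.07,1]
    - [-0.0045,-0.005,0.0025,-1.19,1.92,-9.07,1]
    - [-0.0035,-0.006,0.002,-1.19,1.92,-9.07,1]
    - [-0.003,-0.0065,0.002,-1.19,1.92,-9.07,1]
    - [-0.002,-0.007,0.0015,-1.19,1.92,-9.07,1]
    - [0,0,0,0,0,0,1]
    - [0,0,0,0,0,0,1]

```text
t: 5.72
tcp_pos: [0.5607, -0.1922, 0.2894]
tool_rot: [-179.9, -0.0, 83.8]
ft_force: [-0.5, 0.4, -0.7]
grip_width: 0.0854
finger_force: 0.0
```

```bash
python3 - <<'E'
from g import *
np.set_printoptions(precision=4,suppress=True)
o=r.get_obs();print(o['t'],o['tcp_pos'],o['tool_rot']);m=r.camera_model('wrist')
im=r.grab_frame('wrist')
for n in('grip','groove'):
    for q in r.tip_of(n,'wrist')[:2]: print(n,np.round(q['point'],1),round(q['confidence'],2),onz('wrist',q['point'],.188))
Rg=Ro.from_euler('z',-6.08,degrees=True)
c=np.array([(sx*9,sy*22,160) for sx,sy in((1,1),(1,-1),(-1,-1),(-1,1))])/1e3
p=cam_proj(Rg.apply(c)+[.5603,-.1931,.05],o,m);print(p)
cv2.polylines(im,[p.round().astype(int)],True,(0,0,255),1)
cv2.imwrite('pics/w2.png',im)
E
```

```text
5.725 [ 0.5607 -0.1922  0.2894] [-179.9012   -0.0472   83.7519]
grip [321.8 198.7] 0.67 [ 0.5665 -0.1915  0.188 ]
groove [316.9 170.4] 0.92 [ 0.565  -0.1685  0.188 ]
[[326.8906 179.9123]
 [326.4831 237.6034]
 [302.3617 237.6566]
 [301.4905 179.9782]]
```

View pics/w2.png

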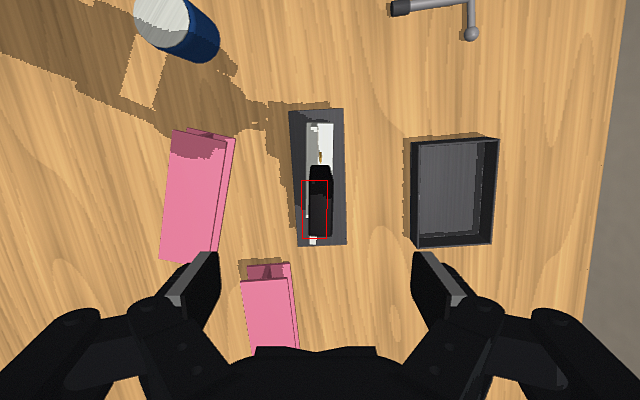

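The wrist view shows the handle top at columns 310–330 and rows 183–238. That is about 3–4 mm further +x than predicted, so I correct for it and descend.

Request:
carry_out:
  moves:
    - [0,0.0035,0.024,0,0,0,1]
    - [0,0,0.024,0,0,0,1]
    - [0,0,0.024,0,0,0,1]
    - [0,0,0.024,0,0,0,1]
    - [0,0,0.024,0,0,0,1]
    - [0,0,0,0,0,0,0.3]
    - [0,0,0,0,0,0,0]
    - [0,0,0,0,0,0,0]
    - [0,0,0,0,0,0,0]
    - [0,0,0,0,0,0,0]
    - [0,0,0,0,0,0,0]
    - [0,0,0,0,0,0,0]
    - [0,0,0,0,0,0,0]
  grip_force: 60

```text
t: 7.5
tcp_pos: [0.5645, -0.1928, 0.1704]
tool_rot: [180.0, -0.0, 83.9]
ft_force: [-0.3, 0.9, 5.2]
grip_width: 0.0173
finger_force: 60.3
```

```bash
python3 - <<'E'
from h import *
path([((.5645,-.193,.31),(180,0,83.9),5),((.575,.205,.32),(180,0,180),12)],0)
for c,p in(('side',(338.3,301.7)),('top',(207.3,247.8))): print(onz(c,p,.088))
E
```

```text
[ [-0.0, 0.0, -0.0279, 0.0, -0.01, -0.0, 0],
[-0.0, 0.0, -0.0279, 0.0, -0.01, -0.0, 0],
[-0.0, 0.0, -0.0279, 0.0, -0.01, -0.0, 0],
[-0.0, 0.0, -0.0279, 0.0, -0.01, -0.0, 0],
[-0.0, 0.0, -0.0279, 0.0, -0.01, -0.0, 0],
[0.0331, -0.0027, -0.0008, -0.0, 0.0, -8.01, 0],
[0.0331, 0.002, -0.0008, -0.0, 0.0, -8.01, 0],
[0.0325, 0.0066, -0.0008, -0.0, 0.0, -8.01, 0],
[0.0313, 0.011, -0.0008, -0.0, 0.0, -8.01, 0],
[0.0294, 0.0153, -0.0008, -0.0, 0.0, -8.01, 0],
[0.027, 0.0192, -0.0008, -0.0, 0.0, -8.01, 0],
[0.0241, 0.0228, -0.0008, -0.0, 0.0, -8.01, 0],
[0.0207, 0.026, -0.0008, -0.0, 0.0, -8.01, 0],
[0.0169, 0.0286, -0.0008, -0.0, 0.0, -8.01, 0],
[0.0127, 0.0306, -0.0008, -0.0, 0.0, -8.01, 0],
[0.0083, 0.0321, -0.0008, -0.0, 0.0, -8.01, 0],
[0.0038, 0.033, -0.0008, -0.0, 0.0, -8.01, 0] ] 17
[0.48857676 0.21072474 0.088     ]
[0.47971807 0.20210355 0.088     ]
```

Request:
carry_out:
  moves:
    - [0,0,-0.02,0,0,0,0]
    - [0,0,-0.03,0,0,0,0]
    - [0,0,-0.03,0,0,0,0]
    - [0,0,-0.03,0,0,0,0]
    - [0,0,-0.03,0,0,0,0]
    - [0.033,-0.0025,-0.001,0,0,-8,0]
    - [0.033,0.002,-0.001,0,0,-8,0]
    - [0.0325,0.0065,-0.001,0,0,-8,0]
    - [0.0315,0.011,-0.001,0,0,-8,0]
    - [0.0295,0.0155,-0.001,0,0,-8,0]
    - [0.027,0.019,-0.001,0,0,-8,0]
    - [0.024,0.023,-0.001,0,0,-8,0]
    - [0.0205,0.026,-0.001,0,0,-8,0]
    - [0.017,0.0285,-0.001,0,0,-8,0]
    - [0.0125,0.0305,-0.001,0,0,-8,0]
    - [0.0085,0.032,-0.001,0,0,-8,0]
    - [0.004,0.033,-0.001,0,0,-8,0]
    - [0,0,0,0,0,0,0]
    - [0,0,0,0,0,0,0]
    - [0,0,0,0,0,0,0]

```text
t: 10.0
tcp_pos: [0.5748, 0.2042, 0.3216]
tool_rot: [179.9, -0.1, 179.8]
ft_force: [-0.7, -0.3, -2.6]
grip_width: 0.0177
finger_force: 59.6
```

```bash
python3 - <<'E'
from g import *
np.set_printoptions(precision=4,suppress=True)
o=r.get_obs();print(o['t'],o['tcp_pos'],o['tool_rot'],o['ft_force'],o['finger_force']);m=r.camera_model('wrist')
im=r.grab_frame('wrist')
for n in('stud_head','gauge','groove','stud_block'):
    for q in r.tip_of(n,'wrist')[:2]: print(n,np.round(q['point'],1),round(q['confidence'],2),onz('wrist',q['point'],.088),onz('wrist',q['point'],.0))
cv2.imwrite('pics/w3.png',im)
E
```

```text
10.0 [0.5748 0.2042 0.3216] [179.9246  -0.1331 179.7806] [-0.6568 -0.3458 -2.5508] 59.58856165409088
stud_head [310.7  83.1] 0.78 [0.4792 0.2003 0.088 ] [0.4729 0.1992 0.    ]
gauge [313.2 196. ] 0.67 [0.6087 0.2025 0.088 ] [0.6327 0.2019 0.    ]
groove [312.6 195.6] 0.81 [0.6083 0.2019 0.088 ] [0.6321 0.2012 0.    ]
groove [310.6  89.2] 0.25 [0.4856 0.2004 0.088 ] [0.4809 0.1993 0.    ]
stud_block [309.1  89.7] 0.55 [0.4861 0.1988 0.088 ] [0.4815 0.1973 0.    ]
```

View pics/w3.png

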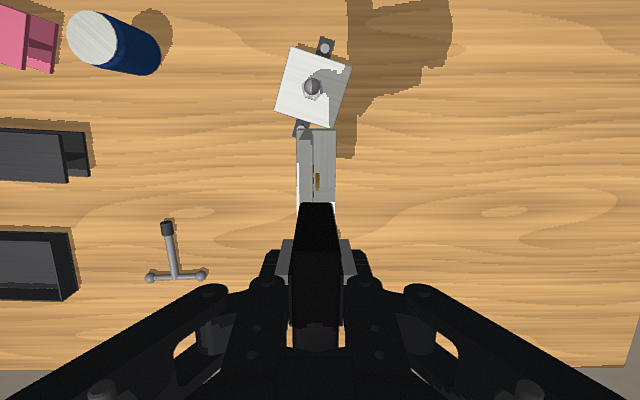

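The wrist view shows the stud head at (311,85) and the held gauge in line, with its +y base end at row 128, columns 300–335, and the tab at (317,180).

```bash
python3 - <<'E'
from g import *
np.set_printoptions(precision=4,suppress=True)
o=r.get_obs();m=r.camera_model('wrist')
c=np.array([(15,55,22),(-15,55,22),(15,55,0),(-15,55,0),(3,0,98),(9,22,160),(-9,22,160),(9,22,96),(-9,22,96),(5,19.3,40)])/1e3
for roll in(-3,0,3):
  # rotate about grip point, gauge x axis
  G=Ro.from_euler('xz',[roll,89.8],degrees=True).apply(c-[0,0,.138])+o['tcp_pos']+[0,0,.0176]
  print(roll,cam_proj(G,o,m).round(1).tolist())
print(onz('wrist',(311.5,84.5),.088))
im=cv2.imread('pics/w3.png');cv2.imwrite('pics/w3z.png',cv2.resize(im[60:220,240:390],None,fx=3.7,fy=3.7,interpolation=cv2.INTER_CUBIC))
E
```

```text
-3 [[334.5, 136.0], [294.5, 136.0], [332.9, 135.2], [296.2, 135.2], [319.8, 240.8], [339.6, 243.0], [288.6, 243.0], [330.8, 201.5], [297.9, 201.5], [321.4, 187.3]]
0 [[334.9, 127.9], [294.1, 127.8], [333.2, 126.2], [295.8, 126.2], [319.8, 237.3], [339.8, 247.3], [288.4, 247.3], [331.0, 198.1], [297.8, 198.1], [321.5, 180.6]]
3 [[335.3, 119.6], [293.7, 119.6], [333.6, 117.2], [295.4, 117.1], [319.8, 233.8], [339.9, 251.8], [288.2, 251.8], [331.1, 194.8], [297.6, 194.8], [321.6, 173.9]]
[0.4807 0.2015 0.088 ]
```

View pics/w3z.png

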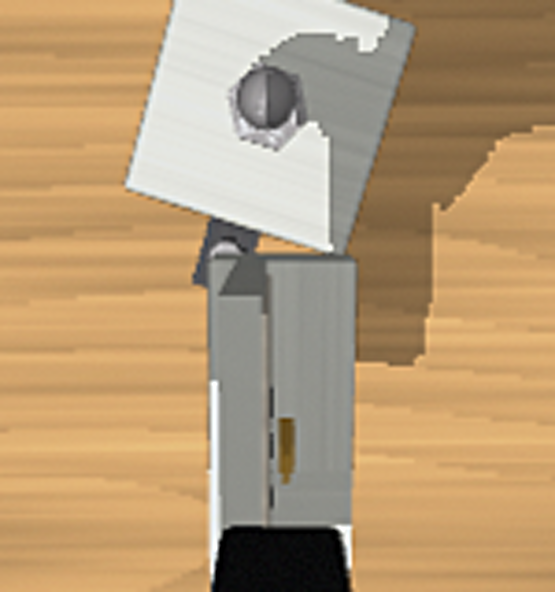

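Request:
carry_out:
  moves:
    - [0.031,-0.001,0.01,0,0,0,0]
    - [0.031,-0.001,0.02,0,0,0,0]
    - [0.031,0,0.025,0,0,0,0]
    - [0,0,0.025,0,0,0,0]
    - [0,0,0,0,0,0,0]
    - [0,0,0,0,0,0,0]

```text
t: 11.0
tcp_pos: [0.4826, 0.2034, 0.2432]
tool_rot: [179.9, 0.0, 179.9]
ft_force: [0.3, -0.2, -2.8]
grip_width: 0.0171
finger_force: 59.4
```

```bash
python3 - <<'E'
from g import *
np.set_printoptions(precision=4,suppress=True)
o=r.get_obs();print(o['t'],o['tcp_pos'],o['tool_rot'],o['ft_force'])
S={};ims=[]
for c,b in(('side',(290,210,400,340)),('top',(150,190,290,300))):
    im=r.grab_frame(c);x0,y0,x1,y1=b
    ims.append(cv2.resize(im[y0:y1,x0:x1],(400,400*(y1-y0)//(x1-x0)),interpolation=cv2.INTER_CUBIC))
    for n in('stud_head','groove','grip','gauge'):
        q=r.tip_of(n,c)
        if q: S[c,n]=q[0]['point'];print(c,n,np.round(q[0]['point'],1),round(q[0]['confidence'],2))
h=max(i.shape[0] for i in ims);cv2.imwrite('pics/st4.png',np.hstack([np.pad(i,((0,h-i.shape[0]),(0,0),(0,0))) for i in ims]))
E
```

```text
11.0 [0.4826 0.2034 0.2432] [179.8884   0.0041 179.8592] [ 0.3334 -0.1951 -2.8446]
side stud_head [337.4 299.8] 0.55
side groove [340.4 287. ] 0.69
side grip [343.4 251.8] 0.87
side gauge [339.7 292.6] 0.78
top stud_head [206.8 249.7] 0.58
top groove [203.7 242.3] 0.91
top grip [179.3 235.5] 0.95
top gauge [203.4 246. ] 0.58
```

View pics/st4.png

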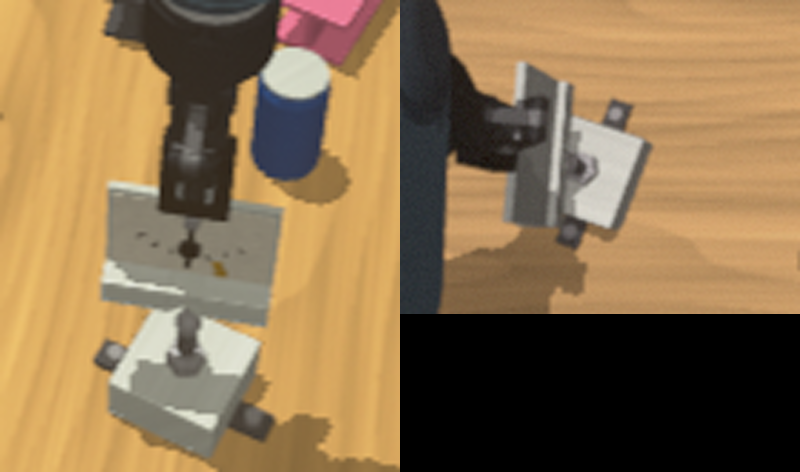

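The side crop shows the pointer plumb at (190,250), the brass tab at (220,268), and the groove notch at (187,303) directly over the stud head at (188,318). I descend now.

Request:
carry_out:
  moves:
    - [0,0,0.01,0,0,0,0]
    - [0,0,0.01,0,0,0,0]
    - [0,0,0.006,0,0,0,0]
    - [0,0,0.002,0,0,0,0]
    - [0,0,0.001,0,0,0,0]
    - [0,0,0,0,0,0,0]

```text
t: 12.25
tcp_pos: [0.4818, 0.2035, 0.2131]
tool_rot: [179.9, -0.1, 179.9]
ft_force: [0.2, 0.3, -3.2]
grip_width: 0.0173
finger_force: 59.6
```

Request:
carry_out:
  moves:
    - [0,0,0.001,0,0,0,0]
    - [0,0,0.001,0,0,0,0]
    - [0,0,0,0,0,0,0]

```text
t: 12.62
tcp_pos: [0.482, 0.2036, 0.212]
tool_rot: [179.9, -0.1, 179.9]
ft_force: [-2.0, -0.9, 5.1]
grip_width: 0.0175
finger_force: 60.7
```

Request:
carry_out:
  moves:
    - [0.001,0,0,0,0,0,0]
    - [0,0,0.0005,0,0,0,0]
    - [0,0,0,0,0,0,0]
    - [0,0,0,0,0,0,0]

```text
t: 13.12
tcp_pos: [0.481, 0.2036, 0.2112]
tool_rot: [179.9, -0.0, 179.9]
ft_force: [-2.2, -0.1, 6.4]
grip_width: 0.0175
finger_force: 60.8
```

```bash
python3 - <<'E'
from g import *
np.set_printoptions(precision=4,suppress=True)
o=r.get_obs();print(o['t'],o['tcp_pos'],o['tool_rot'],o['ft_force'],o['torque'])
im=r.grab_frame('side')
for n in('pointer_tip','index_mark','stud_head','groove','gauge'):
    q=r.tip_of(n,'side')
    if q: print(n,np.round(q[0]['point'],1),round(q[0]['confidence'],2))
w=r.grab_frame('wrist')
a=cv2.resize(im[240:330,295:385],(400,400),interpolation=cv2.INTER_CUBIC);b=cv2.resize(w[60:220,240:400],(400,400),interpolation=cv2.INTER_CUBIC)
cv2.imwrite('pics/s5.png',np.hstack([a,b]))
E
```

```text
13.125 [0.481  0.2036 0.2112] [179.8914  -0.0352 179.881 ] [-2.2198 -0.1462  6.391 ] [-0.0745  0.5563  0.0484]
pointer_tip [340.4 287. ] 0.47
stud_head [338.8 299.5] 0.82
groove [340.  297.3] 0.95
gauge [341.3 301.9] 0.81
```

View pics/s5.png

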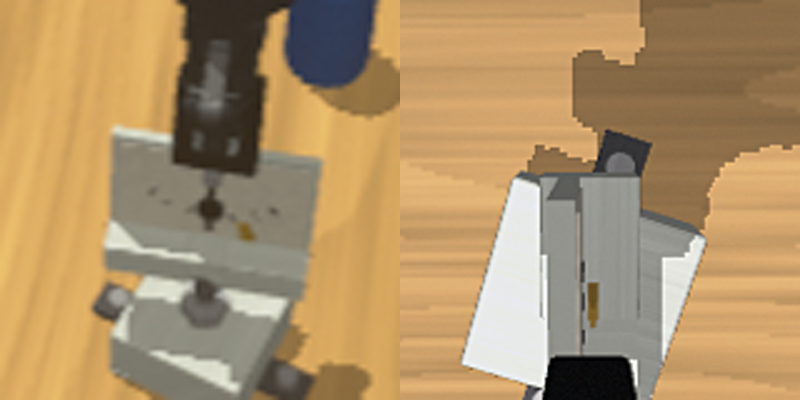

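The gauge looks seated, with the dome in the groove (crop left at (207,290)). I shift slightly to even out the side force.

Request:
carry_out:
  moves:
    - [0.001,0,0,0,0,0,0]
    - [0,0,0,0,0,0,0]
    - [0,0,0,0,0,0,0]

```text
t: 13.85
tcp_pos: [0.4805, 0.2036, 0.2113]
tool_rot: [179.9, 0.0, 179.9]
ft_force: [-0.0, -0.2, 5.6]
grip_width: 0.0175
finger_force: 60.8
```

Request:
carry_out:
  moves:
    - [0.0043,0,0.0001,0,-2,0,0]
    - [0.0043,0,0.0001,0,-2,0,0]
    - [0.0043,0,0.0001,0,-2,0,0]
    - [0.0043,0,0.0001,0,-2,0,0]
    - [0.0043,0,0.0001,0,-2,0,0]
    - [0,0,0,0,0,0,0]
    - [0,0,0,0,0,0,0]

```text
t: 14.72
tcp_pos: [0.4587, 0.2036, 0.2089]
tool_rot: [179.9, 10.0, 179.9]
ft_force: [0.7, 0.4, 4.8]
grip_width: 0.0174
finger_force: 60.8
```

```bash
cat > chk.py <<'E'
from g import *
o=r.get_obs();R=rm(o['tool_rot']).as_matrix();p=np.array(o['tcp_pos'])
np.set_printoptions(precision=4,suppress=True)
print(o['t'],p,o['tool_rot'],o['ft_force'],'tilt',np.degrees(np.arctan2(R[0,2],-R[2,2])),'dome est',p+.1234*R[:,2])
E
python3 chk.py
```

```text
14.725 [0.4587 0.2036 0.2089] [179.8854   9.9808 179.8624] [0.7461 0.3594 4.8423] tilt 9.981004885088625 dome est [0.4801 0.2038 0.0874]
```

Request:
carry_out:
  moves:
    - [0.0043,0,0.0001,0,-2,0,0]
    - [0.0043,0,0.0001,0,-2,0,0]
    - [0.0043,0,0.0001,0,-2,0,0]
    - [0.0043,0,0.0001,0,-2,0,0]
    - [0.0043,0,0.0001,0,-2,0,0]
    - [0.0043,0,0.0001,0,-2,0,0]
    - [0,0,0,0,0,0,0]
    - [0,0,0,0,0,0,0]
    - [0,0,0,0,0,0,0]
    - [0,0,0,0,0,0,0]
    - [0,0,0,0,0,0,0]
    - [0,0,0,0,0,0,0]
    - [0,0,0,0,0,0,0]
    - [0,0,0,0,0,0,0]

```text
t: 16.48
tcp_pos: [0.4335, 0.2036, 0.2011]
tool_rot: [179.9, 21.9, 179.8]
ft_force: [1.0, 1.1, 2.9]
grip_width: 0.0173
finger_force: 60.4
```

```bash
python3 chk.py; python3 - <<'E'
from g import *
im=r.grab_frame('side')
for n in('pointer_tip','index_mark'):
    for q in r.tip_of(n,'side')[:2]: print(n,np.round(q['point'],1),round(q['confidence'],2))
for n in('pointer_tip','index_mark','groove'):
    r.grab_frame('wrist') if n=='pointer_tip' else 0
w=r.grab_frame('wrist')
a=cv2.resize(im[255:315,305:365],(400,400),interpolation=cv2.INTER_CUBIC);b=cv2.resize(w[60:260,220:420],(400,400),interpolation=cv2.INTER_CUBIC)
cv2.imwrite('pics/s6.png',np.hstack([a,b]));cv2.imwrite('pics/s6full.png',im);cv2.imwrite('pics/w6full.png',w)
E
```

```text
16.475 [0.4335 0.2036 0.2011] [179.8985  21.8872 179.8425] [1.0377 1.0541 2.9085] tilt 21.887371533634724 dome est [0.4795 0.2037 0.0866]
pointer_tip [340.4 297. ] 0.67
pointer_tip [357.5 294. ] 0.36
```

View pics/s6.png

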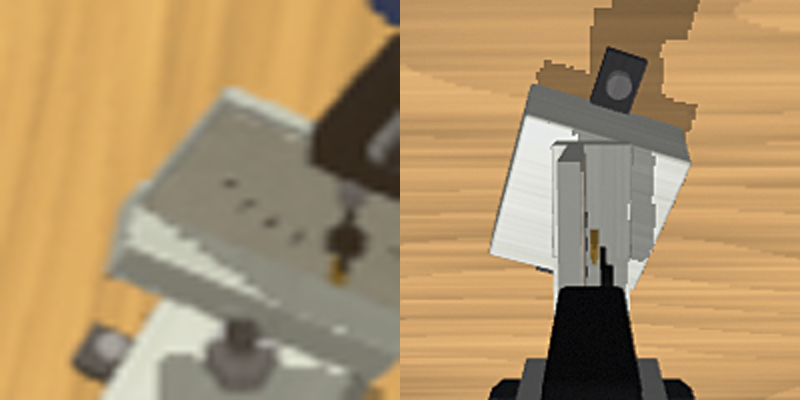

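The left crop shows the needle (pivot (350,195), bob (347,240)) ending at the brass tab (337,272). The right crop shows the tab at (594,245) and the needle end at (604,250). I check the remaining offset numerically.

```bash
python3 - <<'E'
from g import *
np.set_printoptions(precision=2,suppress=True)
o=r.get_obs();m=r.camera_model('wrist');ms=r.camera_model('side')
def sp(P):
    c=P@np.array(ms['R']).T+np.array(ms['t']);return np.c_[ms['fx']*c[:,0]/c[:,2]+ms['cx'],ms['fy']*c[:,1]/c[:,2]+ms['cy']]
w=cv2.imread('pics/w6full.png');s=cv2.imread('pics/s6full.png')
for nm,im,(x0,y0,x1,y1) in(('wrist',w,(305,160,335,205)),('side',s,(345,282,366,304))):
    h=cv2.cvtColor(im,cv2.COLOR_BGR2HSV)[y0:y1,x0:x1].astype(int)
    b=(h[...,0]>12)&(h[...,0]<30)&(h[...,1]>110)
    ys,xs=np.where(b);print(nm,'brass',len(xs),xs.mean()+x0,ys.mean()+y0,ys.min()+y0,ys.max()+y0)
    k=h[...,2]<70;ys,xs=np.where(k);print('dark',len(xs),'rows',[(int(y)+y0,(xs[ys==y].min()+x0,xs[ys==y].max()+x0)) for y in sorted(set(ys))])
R=rm(o['tool_rot']);p=np.array(o['tcp_pos'])
def W(G,sl): # gauge coords -> world, slip sl deg about gauge x
    g=Ro.from_euler('x',sl,degrees=True).apply(G-[0,0,.138]); # gauge x=tool y, y=tool x, z=-tool z
    return p+R.apply(np.c_[g[:,1],g[:,0],-g[:,2]]-[0,0,.0176])
def pol(x,rr,t): return [x,rr*np.sin(t),.088-rr*np.cos(t)]
for sl in(-2,-1,0,1):
    th=np.radians(21.89-sl)
    G=np.array([pol(.005,.052,.38),pol(.009,.05,th),pol(.009,.0,0),pol(.009,.025,th),(0,.055,.022),(15e-3,-55e-3,0),(15e-3,55e-3,0)])
    print(sl,'wrist tab,tip,end',cam_proj(W(G,sl),o,m)[[0,1,4]].tolist());print('   side tab,tip,piv,mid,corners',sp(W(G,sl)).round(1)[[0,1,2,3,5,6]].tolist())
a=cv2.resize(s[270:310,335:375],(400,400),interpolation=cv2.INTER_CUBIC);b=cv2.resize(w[160:210,295:345],(400,400),interpolation=cv2.INTER_CUBIC)
cv2.imwrite('pics/z7.png',np.hstack([a,b]))
E
```

```text
wrist brass 64 316.59375 182.625 175 195
dark 160 rows [(166, (np.int64(313), np.int64(313))), (167, (np.int64(313), np.int64(313))), (168, (np.int64(313), np.int64(313))), (179, (np.int64(313), np.int64(313))), (180, (np.int64(313), np.int64(313))), (181, (np.int64(313), np.int64(313))), (182, (np.int64(313), np.int64(313))), (183, (np.int64(313), np.int64(321))), (184, (np.int64(313), np.int64(322))), (185, (np.int64(320), np.int64(322))), (186, (np.int64(320), np.int64(322))), (187, (np.int64(320), np.int64(322))), (188, (np.int64(320), np.int64(322))), (189, (np.int64(320), np.int64(322))), (190, (np.int64(320), np.int64(322))), (191, (np.int64(320), np.int64(322))), (192, (np.int64(320), np.int64(323))), (193, (np.int64(320), np.int64(326))), (194, (np.int64(313), np.int64(326))), (195, (np.int64(313), np.int64(326))), (196, (np.int64(313), np.int64(326))), (197, (np.int64(313), np.int64(326))), (198, (np.int64(320), np.int64(326))), (199, (np.int64(320), np.int64(326))), (200, (np.int64(320), np.int64(326))), (201, (np.int64(321), np.int64(326))), (202, (np.int64(321), np.int64
[... 943 characters left out ...]
0603, 130.15175547342028]]
   side tab,tip,piv,mid,corners [[356.1, 296.4], [356.3, 297.4], [357.8, 285.1], [357.1, 291.3], [320.6, 296.1], [361.3, 312.7]]
0 wrist tab,tip,end [[321.6527339418223, 180.20251950046293], [327.35610981263227, 181.68058738989578], [314.658357405733, 127.41353672623798]]
   side tab,tip,piv,mid,corners [[356.8, 296.6], [356.7, 297.5], [358.1, 285.2], [357.4, 291.4], [321.3, 296.6], [362.3, 312.8]]
1 wrist tab,tip,end [[321.67521357674224, 177.9503089400982], [327.3692802644567, 180.4762125610776], [314.6539781088116, 124.66709606098551]]
   side tab,tip,piv,mid,corners [[357.5, 296.8], [357.0, 297.6], [358.5, 285.3], [357.7, 291.6], [322.1, 297.2], [363.4, 313.0]]
```

View pics/z7.png

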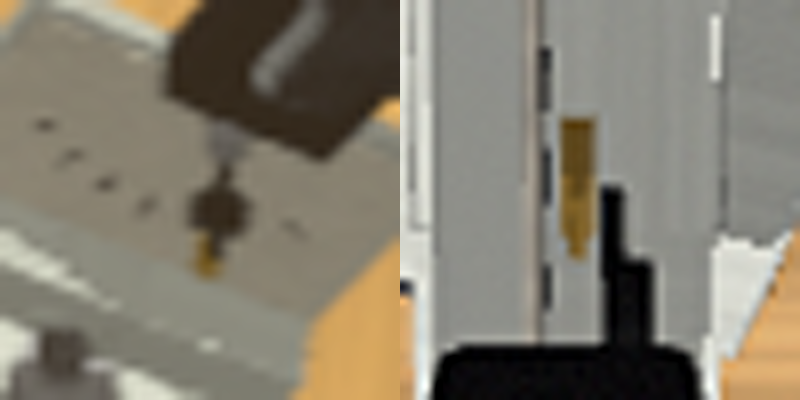

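The needle overlaps the right part of the tab, at crop (214,245) against (206,258), an overshoot of about 0.02–0.03 rad. I rock back 1.2°.

Request:
carry_out:
  moves:
    - [-0.0013,0,0,0,0.6,0,0]
    - [-0.0013,0,0,0,0.6,0,0]
    - [0,0,0,0,0,0,0]
    - [0,0,0,0,0,0,0]
    - [0,0,0,0,0,0,0]
    - [0,0,0,0,0,0,0]
    - [0,0,0,0,0,0,0]
    - [0,0,0,0,0,0,0]
    - [0,0,0,0,0,0,0]
    - [0,0,0,0,0,0,0]
    - [0,0,0,0,0,0,0]
    - [0,0,0,0,0,0,0]

```text
t: 18.23
tcp_pos: [0.4359, 0.2036, 0.2022]
tool_rot: [179.9, 20.7, 179.9]
ft_force: [-1.1, 1.3, 4.8]
grip_width: 0.0171
finger_force: 60.6
```

```bash
python3 chk.py; python3 - <<'E'
from g import *
w=r.grab_frame('wrist');s=r.grab_frame('side');cv2.imwrite('pics/w8.png',w)
for nm,im in(('old',cv2.imread('pics/w6full.png')),('new',w)):
    h=cv2.cvtColor(im,cv2.COLOR_BGR2HSV).astype(int)
    b=(h[165:200,312:320,0]>12)&(h[165:200,312:320,0]<30)&(h[165:200,312:320,1]>110)
    print(nm,'tab rows',np.where(b.any(1))[0]+165,'needle col V',h[178:190,321,2],'end col V',h[122:142,300:312,2].mean(1).round())
for nm,im in(('old',cv2.imread('pics/s6full.png')),('new',s)):
    h=cv2.cvtColor(im[286:300,350:364],cv2.COLOR_BGR2HSV);print(nm);print(h[...,2]);print(((h[...,0]>10)&(h[...,0]<30)&(h[...,1]>100)).astype(int))
E
```

```text
18.225 [0.4359 0.2036 0.2022] [179.906   20.7004 179.8521] [-1.1343  1.3036  4.7653] tilt 20.700524447811798 dome est [0.4795 0.2037 0.0868]
old tab rows [175 176 177 178 179 180 181 182 183 184 185 186 187 188 189 190 191] needle col V [147 148 146 149 151  67   0   0   0   0   0   0] end col V [113. 140. 170. 185. 186. 197. 215. 218. 148.  80. 103. 126. 115. 108.
 102.  97.  90.  89.  91. 143.]
new tab rows [175 176 177 178 179 180 181 182 183 184 185 186 187 188 189 190 191] needle col V [147 148 147 148 150 151  66   0   0   0   0   0] end col V [107. 125. 156. 186. 209. 210. 212. 218. 148.  80. 106. 124. 112. 108.
 102.  95.  90.  89.  92. 144.]
old
[[137 136 135 135 134 134 113  79 108 133 135 136 137 136]
 [136 136 135 134 134 136 108  62 106 134 134 134 135 135]
 [136 136 135 136 135 117  78  70 112 135 135 135 135 134]
 [126 137 137 126  96  65  56  55  68 109 135 136 135 134]
 [115 136 136 117  75  54  53  54  54  76 115 135 134 134]
 [133 134 134 115  73  54  54  53  53  83 120 134 134 135]
 [138 136 135 117  78  60  53  53  54  85 123 135 135 117]
 [138 137 137 136 132 10
[... 1390 characters left out ...]
128 135 135 136 134 133 134]
 [140 140 138 132 122 115 122 134 135 134 135 136 136 136]
 [141 143 142 138 130 126 129 133 135 135 137 138 137 137]
 [141 142 142 143 141 141 141 139 137 135 135 137 137 137]
 [141 141 142 142 141 142 142 142 139 135 136 137 135 136]]
[[0 0 0 0 0 0 0 0 0 0 0 0 0 0]
 [0 0 0 0 0 0 0 0 0 0 0 0 0 0]
 [0 0 0 0 0 0 1 0 0 0 0 0 0 0]
 [0 0 0 0 0 1 1 0 0 0 0 0 0 0]
 [0 0 0 0 1 1 1 1 0 0 0 0 0 0]
 [0 0 0 0 1 1 1 1 0 0 0 0 0 0]
 [0 0 0 0 0 0 1 1 0 0 0 0 0 0]
 [0 0 0 0 0 1 1 0 0 0 0 0 0 0]
 [0 0 0 0 0 1 1 0 0 0 0 0 0 0]
 [0 0 0 0 0 1 1 0 0 0 0 0 0 0]
 [0 0 0 0 1 1 1 0 0 0 0 0 0 0]
 [0 0 0 0 0 0 0 0 0 0 0 0 0 0]
 [0 0 0 0 0 0 0 0 0 0 0 0 0 0]
 [0 0 0 0 0 0 0 0 0 0 0 0 0 0]]
```

```bash
python3 -c "
from cell import r
print(r.close_job())"
```

```text
the job is handed in; nothing more can be done
None
```

I handed the job in at about 18 s with the gauge held gripped on the stud head. It is rocked about 21° and the last images show the pointer on the index tab; the hand-in returned no verdict.

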